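# Clear the shaker and tip the croutons into the bin

## Task

Somebody left the salt shaker standing among the croutons on the tip-up tray. Take the shaker off and stand it upright on the worktop, clear of the tray's stand and bin; only then raise the tray by its bar handle so that all three croutons slide off into the bin, and lower the tray by hand, without letting it drop, until it lies flat again. Do not touch the croutons with the gripper, do not knock the shaker over, and leave the other things on the worktop where they are.

Things in the scene. Friction and masses are not known exactly. Their poses are not given: they have to be found in the camera images.
- stand: Fixed light-wood stand, 172 mm (its x) by 185 mm (its y), under the steel tray, with a darker open wooden bin joined to its -y end. Origin on the worktop under the middle of the stand; z up; +y points from the bin towards the handle of the tray (to the robot's left, give or take 0.3 rad of yaw); its position and yaw differ at each start.
- free_worktop (a point): Middle of a bare patch of worktop (z = 0) right of the bin, empty within 55 mm on every start; one good place for the shaker, though any other clear place will do. Nothing within 0.3 m of it is over 120 mm high, except what stands on the tray or on the hob.
- bin_floor (a point): Middle of the bin's inner floor, 5 mm above the worktop, 175 mm from the stand's origin along its -y; axes as the stand's. The bin is 184 mm (x) by 160 mm (y) outside and 55 mm high, walls 5 mm.
- tray (a joint): Tilt of the steel tray about its hinge, rad: 0 = flat (as it starts, resting on a stop), up to 1.05 = handle end raised, pouring edge over the bin. It has almost no friction and falls shut by its own weight (0.45 kg) when let go. Croutons slide off at a tilt of 0.45 to 0.65 rad.
- pour_edge (a point): Middle of the tray's open pouring edge, on its floor: 90 mm above the worktop when flat, over the bin, 112 mm from the stand's origin along -y. From there the tray floor runs 212 mm along the stand's +y; it is 168 mm wide along x, with rims 14 mm high on the other three sides. Moves with the tray.
- tray_hinge (a point): Middle of the hinge axis, which runs along the stand's x; at y = -90 mm, z = 78 mm in the stand's frame.
- tray_handle (a point): Middle of the handle bar at the tray's +y end: dark round bar 12 mm thick, 110 mm long, parallel to the hinge, 245 mm from it; 85 mm above the worktop when flat; 49 mm open gap to the tray, end arms 55 mm either side of this point. Fingers closing along the stand's y pinch it from above; it turns between them as the tray tips. Moves with the tray.
- shaker: Salt shaker with a pale domed top with small holes, upright, round, 44 mm wide up to 74 mm high, then a top 34 mm wide to 90 mm high; 0.07 to 0.14 kg. Origin at the middle of its underside, z up. It stands on the tray, in any of four places between the croutons.
- crouton_0: Bread crouton, 30 x 26 x 24 mm, one face brown crust, 15 g; origin at the middle of its underside. Lies loose on the tray.
- crouton_1: Bread crouton, 30 x 26 x 24 mm, one face brown crust, 15 g; origin at the middle of its underside. Lies loose on the tray.
- crouton_2: Bread crouton, 30 x 26 x 24 mm, one face brown crust, 15 g; origin at the middle of its underside. Lies loose on the tray.
- glass: Loose drinking glass, 82 mm wide, 91 mm high, right of the stand by the hob; to be left alone. Origin: middle of its underside.
- yoghurt: Loose yoghurt pot, 72 mm wide, 65 mm high, right of the stand; to be left alone. Origin: middle of its underside.
- cup: Loose white mug, 88 x 128 mm with its handle, 100 mm high, left of the stand; to be left alone. Origin: middle of its underside.
Things that resemble listed ones, but are neither listed nor needed, are in the scene too. What is shaped like the shaker but red is not meant.

How it is judged:
By the outcome, as a careful person would: the job done as asked, in the order asked, and still so for the second after the job is handed in, with the robot touching nothing.
It also fails if it takes over 64 s, if anything falls off the work surface, if the arm or the gripper's body presses on something with over 40 N, if the wrist force passes 120 N, or if a joint passes its speed limit or range.

## Robot

A 6-joint arm with a two-finger parallel gripper is mounted at the origin on a cart in front of the work surface, level with it; the furniture and walls round the work are solid. World frame = base frame: x ahead of the robot, y to its left, z up, the work surface at z = 0. Lengths are in m, angles in rad, forces in N, time in s.
With the tool pointing down it reaches from about 0.2 to 0.875 m from the base axis. Payload 3.4 kg.
Tool frame: the origin (TCP) lies between the finger pads; the fingertips stand 25 mm ahead of it and the grasp point (between the pads) lies 6 mm ahead of it (r.nose_length is the z of the fingertips in the tool frame, in m); z points along the fingers, y is the line along which they close (so a half turn about z gives the same grasp; the last joint's range is limited). The gripper opens to 94 mm and grips with 3 to 60 N. Pads are 16 mm wide; open, the fingers measure 119 mm over their backs; the gripper's body (75 mm by 177 mm) begins 78 mm behind the grasp point.
Start: joints at [-1.266, 0.276, 1.505, -0, 1.361, -0.121], TCP at [0.238, -0.524, 0.23] pointing down, gripper open.
Joint ranges: [-2.89, 2.89], [-0.75, 2.08], [0.22, 2.7], [-1.18, 4.32], [0.11, 2.71], [-2.7, 2.7]. Speed limits (rad/s): [2.57, 2.57, 3.14, 3.14, 3.14, 3.14].

## Interface

Orientations are given as a unit quaternion [w, x, y, z].
In Python, from plant import r, gripper_to, inverse_kinematics, vision, models, telemetry gives the robot as it stands. Calls block until the motion is done:
- r.move_to(position, orientation): joint-space move of the TCP to a pose.
- r.move_l(position, rot=None, vel=0.15, guard=None): straight line of the TCP; rot=None keeps the orientation; vel is the mean speed in m/s. With guard (N) it stops when the force on the tool has changed by that much, and returns True; else False.
- r.movej(angles): joint-space move.
- gripper_to(opening, f_grip=None): finger opening in m; f_grip is the grip in N (None keeps the last); returns when the fingers have stopped.
- r.hold(seconds).
- inverse_kinematics(position, orientation): joint angles nearest the present ones, or None.
- vision.snapshot(name): name is "scene" or "top" or "wrist"; returns the picture (480x640x3 uint8, red, green, blue); there is no depth.
- vision.get_calibration(name): a dict with "fx", "fy", "cx", "cy" (pixels), "D" ([k1, k2, p1, p2, k3] as OpenCV has them; the pictures are not rectified), "position" and "orientation" of the camera in the world. Camera axes: x right, y down, z forward; pixel columns grow to the right and rows downward; lengths in m; the calibration is good to about 2 mm. A picture is of the moment at which its call begins: read the wrist's pose just before it. get_calibration takes no time and is no camera call; for the wrist camera it gives the pose at the moment of the call.
A pose or a line that the arm cannot do raises r.PlanningError and nothing moves.
- r.sign_off(): hands the job in; it is judged then, once.
Trained networks look in the newest picture that a camera, given by its name, has taken for a name from the list of things; names that differ only in an ending like _2 or _b are one class to them, and where a whole thing is asked for, a point or a joint stands for the part that bears it (a point fixed in the world has none). Each returns a list of dicts, best first, with "score" (0 to 1); they miss things now and then, are a little off and sometimes report something else, mostly with a low value. They report only what shows in the picture. A call takes as long as a camera call. They do not tell look-alikes from the thing itself.
- models.boxes_of(thing, camera): "at" ([x, y, z] in m, in world coordinates, good to about 4 mm: the middle of the surface that is visible of it).
- models.regions_of(thing, camera): "pixels" (480x640 bool, what is visible of it).
- models.mark_of(thing, camera): "at" ([x, y, z] in m, in world coordinates, good to about 4 mm: a listed point, or the origin of a listed thing).
Readings, each from a call of its own:
- telemetry.current_t(): time.
- telemetry.current_joints(): joint angles.
- telemetry.current_dq(): joint speeds.
- telemetry.current_joint_efforts(): joint torques, N m.
- telemetry.current_ee_pos(): TCP position.
- telemetry.current_tool_rot(): TCP orientation.
- telemetry.current_wrist_force(): force on the tool from outside, world axes, zero at the start.
- telemetry.current_torque(): the same for the moment, N m.
- telemetry.current_opening(): finger opening in m.
- telemetry.current_finger_force(): force on a finger pad.
Only numpy, scipy, OpenCV 4.12 (cv2) and the standard library are available. Lean on these libraries where they do the work, as an engineer would, in place of code of your own. Each camera call takes 0.05 s, during which the arm holds its last target. There are 200 camera calls.

## Working session

There is one attempt and no reset: what is moved stays moved. The work goes in short steps, each a Python script; the robot and the scene stay as the last script left them, time stands still between calls to the robot, and variables do not carry over. Pictures are saved under pics/ and viewed, at most 10 in all, crops included, and the job is handed in when it is done.

```bash
mkdir -p pics
cat > look.py <<'E'
from plant import *
import cv2,numpy as np
E
python3 - <<'E'
from look import *
for c in ["scene","top"]:
    im=vision.snapshot(c); cv2.imwrite(f"pics/{c}0.png",im[:,:,::-1])
    for t in ["stand","pour_edge","tray_handle","tray_hinge","bin_floor","free_worktop","shaker","crouton_0","glass","yoghurt","cup"]:
        print(c,t,[(np.round(d["at"],3).tolist(),round(d["score"],2)) for d in models.mark_of(t,c)][:5])
print(telemetry.current_t())
E
```

```text
scene stand []
scene pour_edge [([0.534, -0.116, 0.091], 0.82)]
scene tray_handle [([0.559, 0.147, 0.088], 0.58)]
scene tray_hinge [([0.531, -0.096, 0.077], 0.69)]
scene bin_floor [([0.527, -0.18, 0.009], 0.9)]
scene free_worktop []
scene shaker [([0.7, 0.06, 0.0], 0.94), ([0.435, 0.173, -0.0], 0.88), ([0.591, 0.025, 0.088], 0.64), ([0.51, 0.036, 0.092], 0.63), ([0.561, 0.148, 0.085], 0.43)]
scene crouton_0 [([0.577, -0.046, 0.086], 0.73), ([0.589, 0.026, 0.087], 0.62), ([0.499, -0.036, 0.089], 0.5)]
scene glass [([0.652, -0.432, -0.0], 0.94)]
scene yoghurt [([0.608, -0.341, -0.0], 0.83)]
scene cup [([0.592, 0.414, 0.001], 0.77), ([0.532, -0.176, 0.006], 0.53)]
top stand [([0.578, -0.043, 0.092], 0.71), ([0.532, -0.183, 0.004], 0.66), ([0.548, -0.006, -0.001], 0.62), ([0.512, 0.037, 0.094], 0.57)]
top pour_edge [([0.533, -0.118, 0.087], 0.94)]
top tray_handle [([0.56, 0.148, 0.083], 0.59)]
top tray_hinge [([0.536, -0.097, 0.078], 0.76)]
top bin_floor [([0.53, -0.187, 0.004], 0.73)]
top free_worktop [([0.462, -0.385, -0.0], 0.95), ([0.512, 0.035, 0.092], 0.64)]
top shaker [([0.708, 0.062, -0.004], 0.77), ([0.431, 0.171, -0.004], 0.63), ([0.512, 0.035, 0.093], 0.5)]
top crouton_0 [([0.582, -0.041, 0.093], 0.68), ([0.497, -0.039, 0.092], 0.43), ([0.589, 0.032, 0.09], 0.41)]
top glass [([0.652, -0.432, 0.001], 0.67), ([0.512, 0.036, 0.09], 0.5)]
top yoghurt [([0.608, -0.347, 0.004], 0.67)]
top cup [([0.59, 0.408, 0.0], 0.6)]
1.2
```

View pics/scene0.png

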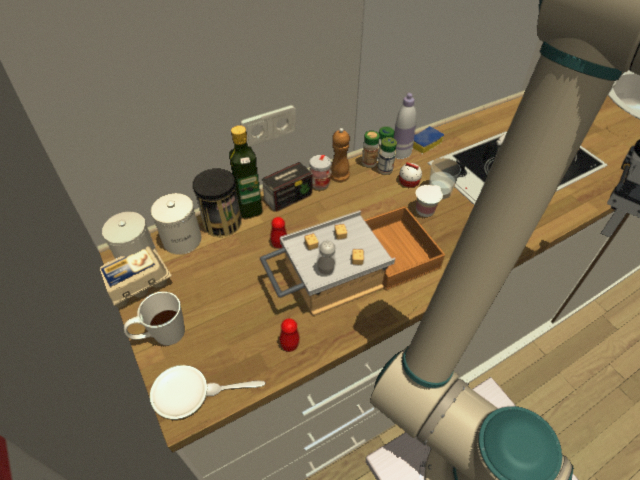

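View pics/top0.png

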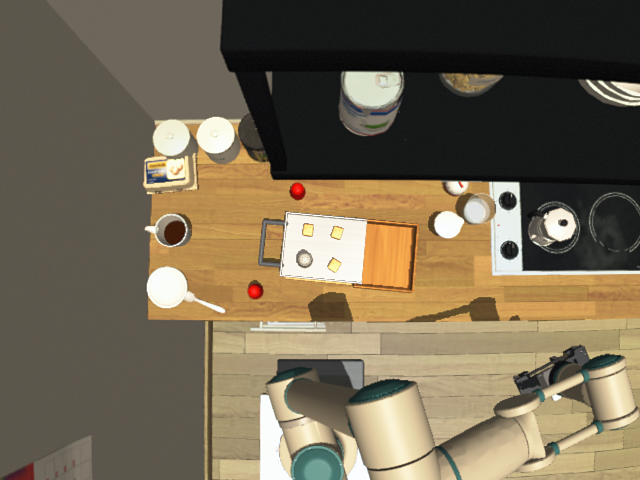

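The scene and top views agree. The pale shaker stands on the tray (scene 326,257; top 304,259) with the croutons around it. The red look-alikes are at (278,232) and (289,333) in the scene view. The stand's yaw is about -0.097, and the patch at (0.462,-0.385) is bare. Next I pick up the shaker.

```bash
cat >> look.py <<'E'
from scipy.spatial.transform import Rotation as R
yaw=-0.097
def down(yaw,flip=1):
    y=flip*np.array([-np.sin(yaw),np.cos(yaw),0]); z=np.array([0,0,-1.]); x=np.cross(y,z)
    return R.from_matrix(np.c_[x,y,z]).as_quat(scalar_first=True)
def best(p):
    q0=np.array(telemetry.current_joints()); c=[]
    for f in (1,-1):
        q=inverse_kinematics(p,down(yaw,f))
        if q is not None: c.append((np.abs(np.array(q)[5]),f))
    print(c); return down(yaw,min(c)[1])
E
python3 - <<'E'
from look import *
S=np.array([0.512,0.0355])
q=best([*S,0.3]); gripper_to(0.08)
r.move_to([*S,0.29],q)
im=vision.snapshot("wrist"); cv2.imwrite("pics/w1.png",im[:,:,::-1])
for t in ["shaker","crouton_0"]: print(t,[(np.round(d["at"],3).tolist(),round(d["score"],2)) for d in models.mark_of(t,"wrist")][:4])
print(telemetry.current_t(),telemetry.current_ee_pos(),telemetry.current_joints())
E
```

```text
[(np.float64(1.54020892530066), 1), (np.float64(1.6013837282891332), -1)]
shaker [([0.509, 0.04, 0.09], 0.94), ([0.431, 0.176, 0.002], 0.63), ([0.704, 0.061, 0.002], 0.63)]
crouton_0 [([0.499, -0.04, 0.092], 0.59), ([0.588, 0.032, 0.092], 0.58), ([0.583, -0.047, 0.09], 0.58)]
4.0333 [0.51208666 0.03480025 0.28986163] [-6.76613417e-02  1.53250755e-01  1.52187087e+00 -1.57806512e-04
  1.46669903e+00 -1.54015108e+00]
```

View pics/w1.png

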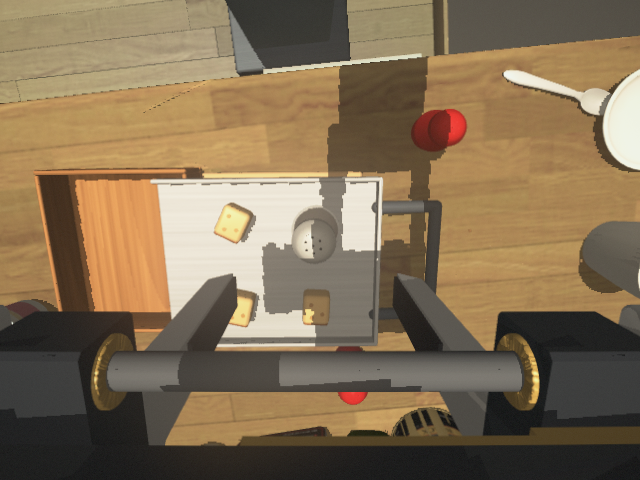

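The wrist view shows the shaker dome at (315,238) between the open fingers. The tray edges run parallel to the closing line, so the yaw is right. Now I grasp it and place it.

Run:
```python
from look import *
S=np.array([0.5105,0.0375]); F=[0.462,-0.385]
print(r.move_l([*S,0.15],vel=0.15,guard=8)); z=telemetry.current_ee_pos()[2]
gripper_to(0.03,f_grip=15)
print(z,telemetry.current_opening(),telemetry.current_finger_force())
if telemetry.current_opening()>0.036:
    r.move_l([*S,0.29],vel=0.2)
    q=telemetry.current_tool_rot()
    r.move_l([*F,0.29],vel=0.3)
    print(telemetry.current_opening())
    r.move_l([*F,z-0.09+0.02],vel=0.2)
    print(r.move_l([*F,z-0.09-0.004],vel=0.03,guard=3),telemetry.current_ee_pos()[2])
    gripper_to(0.085)
    r.move_l([*F,0.25],vel=0.2)
    im=vision.snapshot("wrist"); cv2.imwrite("pics/w2.png",im[:,:,::-1])
    print([(np.round(d["at"],3).tolist(),round(d["score"],2)) for d in models.mark_of("shaker","wrist")][:4])
print(telemetry.current_t())
```

```text
False
0.15078811841880785 0.03950199114915087 14.924625287821982
0.039368743974276595
True 0.060005760208575586
[([0.46, -0.382, 0.0], 0.68)]
12.1583
```

View pics/w2.png

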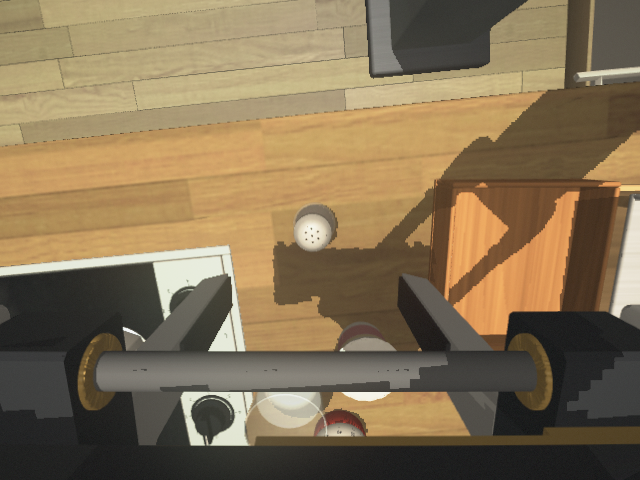

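The shaker stands upright at (313,232), well clear of the bin. Next is the handle.

Run:
```python
from look import *
H=np.array([0.5595,0.1475]); 
r.move_l([0.462,-0.385,0.3],vel=0.25)
r.move_to([*H,0.26],best([*H,0.26])); gripper_to(0.04)
im=vision.snapshot("wrist"); cv2.imwrite("pics/w3.png",im[:,:,::-1])
for t in ["tray_handle","tray_hinge"]: print(t,[(np.round(d["at"],3).tolist(),round(d["score"],2)) for d in models.mark_of(t,"wrist")][:4])
d=[np.array(d["at"]) for d in models.mark_of("tray_handle","wrist") if np.linalg.norm(np.array(d["at"])[:2]-H)<0.012]
if d: H=(H*2+d[0][:2])/3
print(H, r.move_l([*H,0.091],vel=0.15,guard=8))
gripper_to(0.005,f_grip=20)
print(telemetry.current_opening(),telemetry.current_finger_force(),telemetry.current_ee_pos(),telemetry.current_wrist_force(),telemetry.current_t())
```

```text
[(np.float64(1.3362636095830505), 1), (np.float64(1.8053290440067427), -1)]
tray_handle [([0.557, 0.146, 0.085], 0.64)]
tray_hinge [([0.536, -0.094, 0.076], 0.68)]
[0.55873333 0.1471    ] False
0.011228723776824543 20.001560747623444 [0.55897548 0.14807678 0.09133189] [-1.04635088  3.98488279  1.04646197] 17.35
```

View pics/w3.png

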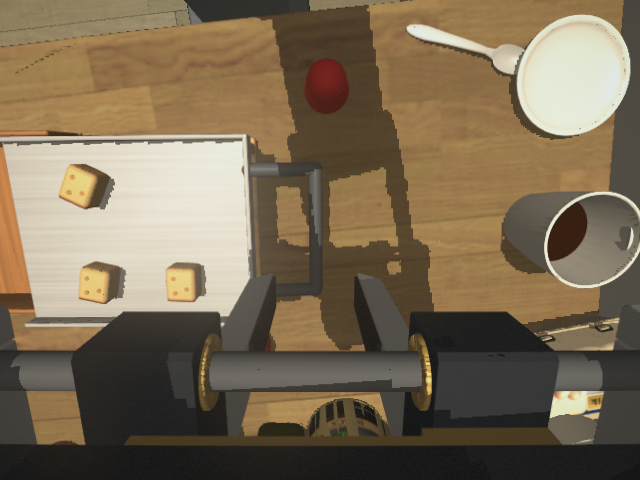

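The bar at (315,225) in the picture was between the fingers and is now pinched at an opening of 11 mm. I raise the tray along its arc.

```bash
cat >> look.py <<'E'
a0=np.arctan2(7,245); u=np.array([-np.sin(yaw),np.cos(yaw),0]); L=0.245
P0=np.array([0.55895,0.1475,0.0913])
def at(t): return P0+L*((np.cos(a0+t)-np.cos(a0))*u+(np.sin(a0+t)-np.sin(a0))*np.array([0,0,1]))
def arc(ts,vel):
    for t in ts:
        r.move_l(at(t),vel=vel)
        f=np.array(telemetry.current_wrist_force()); print(round(t,2),np.round(f,1),round(telemetry.current_opening(),4))
        if np.linalg.norm(f)>30: print("STOP"); break
E
python3 - <<'E'
from look import *
arc(np.linspace(0.1,0.8,8),0.08)
r.hold(0.7)
for c in ["scene","top"]:
  im=vision.snapshot(c); cv2.imwrite(f"pics/{c}1.png",im[:,:,::-1])
print([(np.round(d["at"],3).tolist(),round(d["score"],2)) for d in models.mark_of("crouton_0","top")])
print(telemetry.current_t())
E
```

```text
0.1 [ 1.9  5.4 -1.1] 0.0111
0.2 [ 0.5  5.6 -1. ] 0.0113
0.3 [-0.4  7.1  0.2] 0.0114
0.4 [0.7 7.2 1.6] 0.0112
0.5 [0.1 7.2 1.6] 0.0113
0.6 [0.7 8.6 4.7] 0.0113
0.7 [-0.4  9.   6.5] 0.0111
0.8 [-0.4 10.6  8.7] 0.0115
[([0.54, -0.162, 0.017], 0.56), ([0.579, -0.208, 0.029], 0.51), ([0.476, -0.189, 0.033], 0.43)]
21.8667
```

View pics/scene1.png

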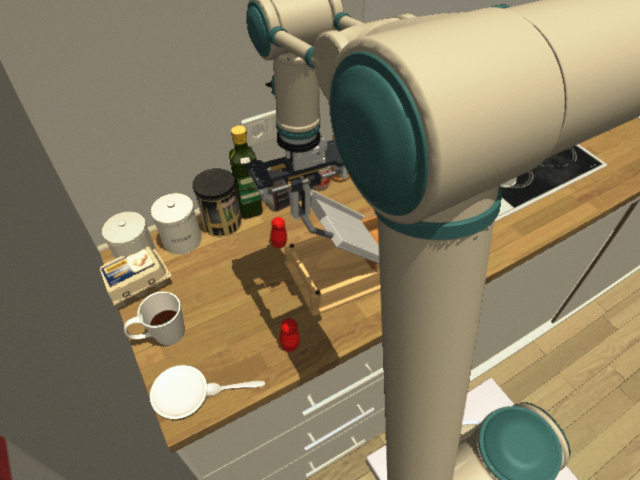

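The tray is held up at (345,220) in the picture, and the top camera finds all three croutons within the bin. I lower it slowly by hand.

Run:
```python
from look import *
arc(np.linspace(0.7,0.1,7),0.08); arc([0.03,0.0],0.03)
r.move_l(at(0)-[0,0,0.004],vel=0.02,guard=4); print(telemetry.current_ee_pos(),telemetry.current_wrist_force())
r.hold(0.2); gripper_to(0.036)
p=np.array(telemetry.current_ee_pos()); print(p)
r.move_l([*at(0)[:2],0.26],vel=0.12)
r.move_to([0.40,0.0,0.42],telemetry.current_tool_rot())
r.hold(0.3)
for c in ["scene","wrist"]:
  im=vision.snapshot(c); cv2.imwrite(f"pics/{c}2.png",im[:,:,::-1])
  for t in ["crouton_0","shaker","tray_handle","yoghurt","glass","cup"]: print(c,t,[(np.round(d["at"],3).tolist(),round(d["score"],2)) for d in models.mark_of(t,c)][:4])
print(telemetry.current_t())
```

```text
0.7 [0.7 9.2 6.6] 0.0113
0.6 [-0.1  9.4  4.7] 0.0111
0.5 [-0.1  7.4  1.9] 0.0114
0.4 [-0.9  7.6  0.8] 0.0116
0.3 [0.7 6.6 0. ] 0.0115
0.2 [0.4 6.2 0.6] 0.0112
0.1 [ 0.2  5.7 -1.1] 0.011
0.03 [ 0.5  6.6 -1.2] 0.0113
0.0 [-0.1  5.4  2.3] 0.0114
[0.55915807 0.14814709 0.09108728] [-0.2187737   0.7517926   4.70023705]
[0.5588165  0.14974923 0.09073323]
scene crouton_0 [([0.542, -0.163, 0.014], 0.68), ([0.479, -0.183, 0.029], 0.53), ([0.582, -0.211, 0.026], 0.46)]
scene shaker [([0.434, 0.172, -0.002], 0.89), ([0.459, -0.384, -0.002], 0.64), ([0.697, 0.058, -0.0], 0.63)]
scene tray_handle [([0.561, 0.15, 0.087], 0.77), ([0.529, -0.181, 0.01], 0.68)]
scene yoghurt [([0.609, -0.342, 0.0], 0.93)]
scene glass [([0.651, -0.432, -0.002], 0.62)]
scene cup [([0.589, 0.41, 0.0], 0.81)]
wrist crouton_0 [([0.542, -0.163, 0.017], 0.84), ([0.475, -0.19, 0.032], 0.65), ([0.527, -0.181, 0.006], 0.55), ([0.542, -0.011, 0.003], 0.44)]
wrist shaker [([0.46, -0.38, -0.002], 0.67), ([0.43, 0.174, 0.002], 0.63), ([0.54, -0.011, 0.0], 0.58)]
wrist tray_handle [([0.562, 0.146, 0.086], 0.89)]
wrist yoghurt []
wrist glass []
wrist cup [([0.589, 0.407, -0.003], 0.93)]
30.7917
```

View pics/wrist2.png

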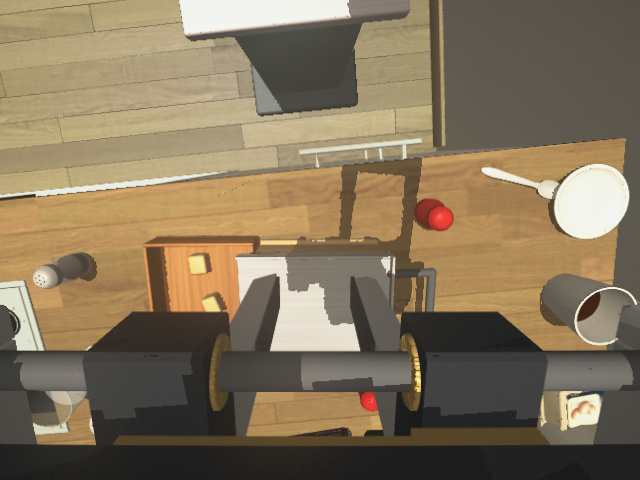

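View pics/scene2.png

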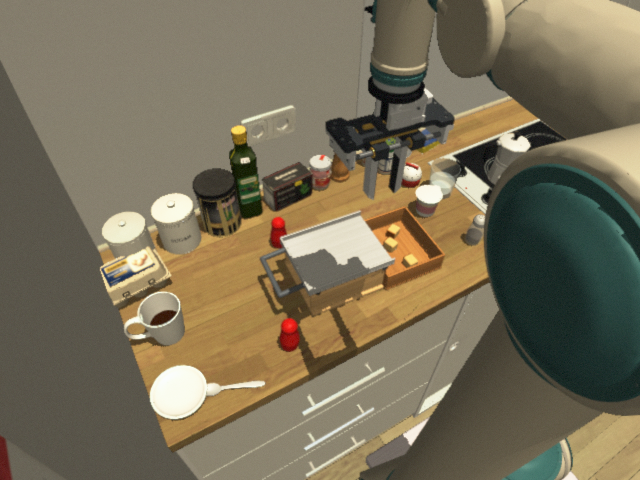

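The scene view shows all three croutons in the bin (about 395,232; 391,244; 410,261). The tray is flat and empty, the shaker stands at (477,230), and the other things are where they were.

```bash
python3 -c "
from plant import r
print(r.sign_off())"
```

```text
the job is handed in; nothing more can be done
None
```

The job is handed in at about 31 s of the 64 s: the shaker stands upright on the bare patch right of the bin, all three croutons are in the bin, and the tray was lowered by hand and lies flat.

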